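Screw the lid back on the biscuit jar

TASK

Close the open two-eared biscuit jar with the screw lid that fits it, the large one with a bar grip: set it level on the thread ridges of the mouth with its bar about 45 degrees clockwise (seen from above) of the line of the ears, turn it back anticlockwise until the bar is in line with the ears and the lid drops down onto the jar's shoulder at the thread start, then tighten it clockwise to the stop and let go. Leave the large lid with the round knob where it lies.

Things in the scene. Friction and masses are not known exactly. Their poses are not given: they have to be found in the camera images.
- lid: The lid to use, loose, open side down: hollow steel, 122 mm across its flared lip, with a straight wooden bar on its flat top (z 31). Origin: centre of the underside, z up. The bar lies along the lid's x, centred: 84 long, 16 wide, z 31 to 59. 0.25 kg or so. Two lugs inside, 28 degrees wide, lie below the bar's ends (undersides at z 7). It has some 5 mm of play on the mouth to every side.
- jar: The open jar, fixed to the counter: squat white stoneware, 140 mm across, in a flat steel ring, biscuits in its mouth. Origin: centre of its underside, z up. Two loop ears along its +x and -x, 92 mm from the axis, 66 high. Flat shoulder at z 86, rim at z 105. Jar and lid are alike after half a turn: either bar end suits either ear. (A like jar at the back is closed already: not this one.)
- mouth (a point): Centre of the jar's rim, axes as the jar's. Around it, flush, run two thread ridges (92 mm across, tops flat), with 64 degree gaps at the ears. Lid resting on the ridges: origin 7 mm below this point. With the bar within 15 degrees of the ears it drops 12 mm if let or pressed (a tooth stops it turning back further), then turns freely at that height, clockwise to a stop at 75 degrees.
- knob_lid: A bystander: a lid of the same size and metal but with a round wooden knob (34 mm across, top at z 60 mm) in place of the bar; loose. Origin: centre of the underside.
Things that resemble listed ones, but are neither listed nor needed, are in the scene too. Leave any blue or pink look-alike of the lid alone. What is shaped like the jar but purple is not meant.

How it is judged:
By the outcome, as a careful person would: the job done as asked, in the order asked, and still so for the second after the job is handed in, with the robot touching nothing.
It also fails if it takes over 45 s, if anything falls off the work surface, if the arm or the gripper's body presses on something with over 40 N, if the wrist force passes 120 N, or if a joint passes its speed limit or range.

ROBOT

A 7-joint arm with a two-finger parallel gripper is mounted at the origin on the work surface. World frame = base frame: x ahead of the robot, y to its left, z up, the work surface at z = 0. Lengths are in m, angles in rad, forces in N, time in s.
With the tool pointing down it reaches from about 0.35 to 0.9 m from the base axis. Payload 7.2 kg.
Tool frame: the origin (TCP) lies between the finger pads; the fingertips stand 14 mm ahead of it and the grasp point (between the pads) lies 5 mm behind it; z points along the fingers, y is the line along which they close (so a half turn about z gives the same grasp; the last joint's range is limited). The gripper opens to 85 mm and grips with 20 to 120 N. Pads are 22 mm wide; open, the fingers measure 114 mm over their backs; the gripper's body (76 mm by 85 mm) begins 54 mm behind the grasp point. The pads swing forward as they close: fully open they stand 13 mm farther back than shut.
Start: joints at [-1.331, 0.411, -0.013, 1.596, 0.006, 1.134, -0.082], TCP at [0.189, 0.596, 0.245] pointing down, gripper open.
Joint ranges: [-2.95, 2.95], [-0.29, 1.99], [-1.47, 1.44], [0.14, 2.54], [-1.03, 4.17], [0.13, 1.85], [-2.86, 2.86]. Speed limits (rad/s): [2.39, 2.39, 3.01, 3.01, 3.14, 3.14, 3.14].

INTERFACE

Orientations are given as a unit quaternion [w, x, y, z].
In Python, from bench import * gives the robot as it stands.
- The arm moves only by the tool jog_arm, never from a script. Its argument "motion" is a list of rows, each a list of 2 entries, a list of its own where there are three numbers: the shift along the tool's x, y, z in units of 0.2 m (1.0 is 0.2 m), then the turn, a rotation vector about the tool's x, y, z in units of 180 degrees (1.0 is 180 degrees). A call has 1 to 20 rows; each row is the pose to reach, as a shift and turn from the pose commanded when the call began, along the tool's axes at that moment, turning the shorter way round; what a row does not reach only later rows make up. A row lasts 1/10 s, in which the tool goes at most 50 mm and 8.59 degrees, less where a joint would pass 70% of its speed; a pose out of reach is approached as far as the arm can. A call with a number of a shift or a turn outside -1 to 1 is refused whole. A call with a gripper value outside its range is refused whole. "fingers" is the closure, from 0 (fully open) to 1 (shut), set as the call begins (left out, the last holds). The fingers move at their own pace and stop on an object; "grip_force" is the grip in N (left out, the last holds). Time passes only in rows, so rows that repeat a pose let the fingers close. It gives the time, the measured TCP pose, the force, the opening and the grip force at its end, in the units of the state.
- state(): the state, without advancing time (a new reading comes with each control period).
- get_image(name): name is "scene" or "top" or "wrist"; returns a dict with "frame" (400x640x3 uint8, red, green, blue), "mtx" (3x3 intrinsics, pixels), "R" (3x3) and "t" (3): a world point X has camera coordinates R X + t. Camera axes: x right, y down, z forward; pixel columns grow to the right and rows downward; lengths in m; the calibration is good to about 2 mm. A picture is of the moment at which its call begins. There is no depth.
- hand_in(): hands the job in; it is judged then, once.
The state is a dict: "time": time; "q": joint angles; "qd": joint speeds; "effort": joint torques, N m; "tcp_pos": TCP position; "tool_rot": TCP orientation; "ft_force": force on the tool from outside, world axes, zero at the start; "ft_torque": the same for the moment, N m; "grip_width": opening from 0.0 (shut) to 1.0 (fully open); "finger_force": force on a finger pad.
Only numpy, scipy, OpenCV 4.12 (cv2) and the standard library are available. Lean on these libraries where they do the work, as an engineer would, in place of code of your own. Each camera call takes 0.05 s, during which the arm holds its last target. There are 200 camera calls.

## Working session

There is one attempt and no reset: what is moved stays moved. The work goes in short steps, Python scripts to look and compute and a tool call to move; the robot and the scene stay as the last step left them, time stands still between calls to the robot, and variables do not carry over. Pictures are saved under pics/ and viewed, at most 10 in all, crops included, and the job is handed in when it is done.

Besides the shell and the picture viewer there is one more tool, called after "Emit:" by a JSON object that holds its "method" and its "body", one argument or row to a line. jog_arm: Moves the arm, as the interface text tells. Shifts and turns lie within -1 to 1; 1 stands for 0.2 m of shift or 180 degrees of turn. Its arguments: {"type":"object","properties":{"motion":{"type":"array","items":{"type":"array"}},"fingers":{"type":"number"},"grip_force":{"type":"number"}},"required":["motion"]}

```bash
mkdir -p pics; ls
cat > h.py <<'E'
from bench import *
import numpy as np, cv2
from scipy.spatial.transform import Rotation as Ro
def ray(im,u,v):
    d=im["R"].T@np.linalg.inv(im["mtx"])@np.array([u,v,1.]); return -im["R"].T@im["t"], d
def onz(im,u,v,z):
    o,d=ray(im,u,v); return o+d*(z-o[2])/d[2]
def proj(im,X):
    c=im["R"]@np.array(X)+im["t"]; p=im["mtx"]@c; return p[:2]/p[2]
def save(im,name,box=None,s=1):
    f=im["frame"]
    if box: f=f[box[1]:box[3],box[0]:box[2]]
    f=cv2.resize(f,None,fx=s,fy=s,interpolation=cv2.INTER_CUBIC)
    cv2.imwrite("pics/"+name,f[:,:,::-1])
E
python3 - <<'E'
from h import *
import pickle
for n in ("top","scene"):
    im=get_image(n); pickle.dump(im,open(n+".pkl","wb")); save(im,n+"1.png",s=1.25)
    print(n,-im["R"].T@im["t"])
s=state(); print(s)
E
```

```text
pics
top [0.26191845 0.05498449 1.09923585]
scene [ 0.88090157 -0.80413702  0.77118362]
{'time': 0.1, 'q': array([-1.33119243,  0.41180324, -0.01275433,  1.59693989,  0.00560025,
        1.1342917 , -0.08219356]), 'qd': array([ 0.00029851, -0.00340307, -0.00125453, -0.00219554,  0.00013837,
        0.00040461,  0.00083731]), 'effort': array([ 3.00760868e-03, -6.01821113e+01,  6.84330203e-01, -3.00090730e+01,
        1.40606792e-02,  6.35304386e-03, -4.13632350e-06]), 'tcp_pos': array([0.1892391 , 0.59522876, 0.24455568]), 'tool_rot': array([-6.68909878e-05,  1.53260775e-01,  9.88185529e-01, -7.00130021e-04]), 'ft_force': array([-0.30362505,  0.11848082,  0.47191869]), 'ft_torque': array([-0.00484867, -0.02048786, -0.03679125]), 'finger_force': 0.0, 'grip_width': 0.9990571780507838}
```

View pics/top1.png

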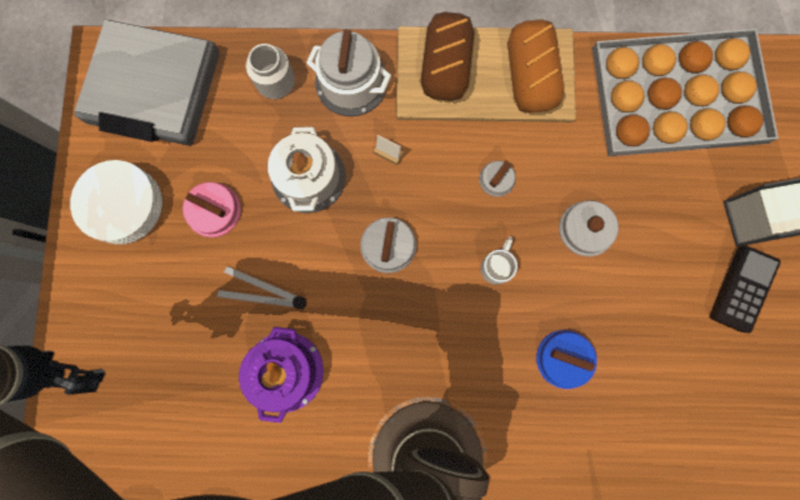

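View pics/scene1.png

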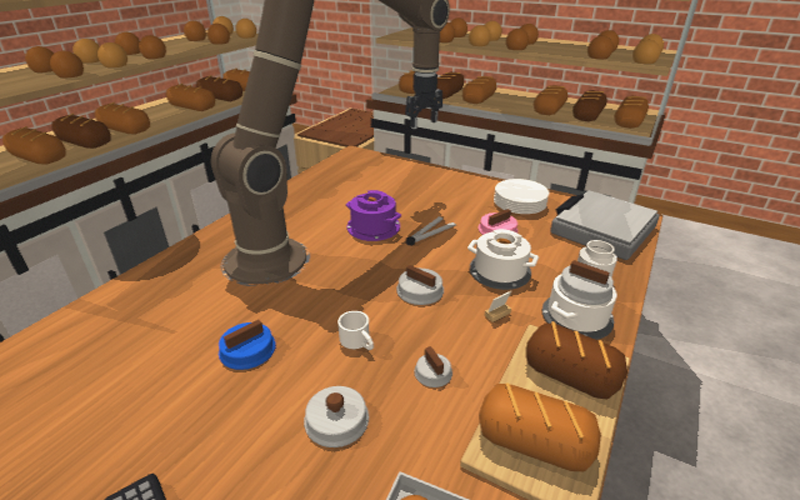

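The top view (800-wide picture) shows these candidates for the lid:
- Steel with a bar, large, at (388,244).
- Steel with a bar, small, at (498,177).
- Steel with a round knob at (589,227).
- Pink at (211,209) and blue at (567,359).
- The lid on the closed jar at (347,60).

For the jar:
- White and open, at (303,170).
- Purple, at (280,374).
- Closed, at (350,72).

I choose the lid at (388,244) and the jar at (303,170).

Run:
```python
from h import *
import pickle
im=pickle.load(open("top.pkl","rb")); sc=pickle.load(open("scene.pkl","rb"))
def blobs(im,box,lo,hi,minA=25):
    x0,y0,x1,y1=box; hsv=cv2.cvtColor(im["frame"],cv2.COLOR_RGB2HSV)
    m=np.zeros(hsv.shape[:2],np.uint8); m[y0:y1,x0:x1]=cv2.inRange(hsv,lo,hi)[y0:y1,x0:x1]
    cs,_=cv2.findContours(m,cv2.RETR_EXTERNAL,cv2.CHAIN_APPROX_NONE)
    return sorted([c for c in cs if cv2.contourArea(c)>minA],key=cv2.contourArea)[::-1],m
f=im["frame"]; print(f[195,310],f[195,320],f[195,300],f[130,265],f[135,250],f[170,300],f[106,243])
# steel lid disc (low saturation)
cs,m=blobs(im,(280,165,340,225),(0,0,60),(180,60,255))
for c in cs[:2]:
    h=cv2.convexHull(c); e=cv2.fitEllipse(h); print("lid disc",e, onz(im,*e[0],0.015), "w",np.array(e[1])*1.05/im["mtx"][0,0])
# bar
cs,m=blobs(im,(295,172,325,215),(0,60,0),(30,255,110))
for c in cs[:2]:
    r=cv2.minAreaRect(c); p=cv2.boxPoints(r); P=np.array([onz(im,*q,0.059) for q in p]); print("bar",r,cv2.contourArea(c));print(P.round(4)); print(P.mean(0))
# jar
cs,m=blobs(im,(205,95,285,175),(0,0,150),(180,60,255))
for c in cs[:3]: print("jar",cv2.boundingRect(c),cv2.contourArea(c))
a=cv2.resize(f[90:230,190:350],None,fx=5,fy=4.25,interpolation=cv2.INTER_CUBIC)
cv2.imwrite("pics/crop1.png",cv2.resize(f[90:230,200:345],None,fx=4.2,fy=4.2,interpolation=cv2.INTER_CUBIC)[:,:,::-1])
save(sc,"crop2.png",(300,170,520,290),3.6)
```

```text
[97 59 39] [190 183 173] [176 169 159] [229 225 211] [231 226 212] [148  93  49] [192 174 155]
lid disc ((310.2455139160156, 195.70687866210938), (43.361454010009766, 43.59428024291992), 22.775718688964844) [0.44117574 0.08971916 0.015     ] w [0.11180612 0.11240646]
bar ((309.95947265625, 193.24325561523438), (5.918363571166992, 31.729005813598633), 9.462322235107422) 148.0
[[0.4004 0.1025 0.059 ]
 [0.483  0.0911 0.059 ]
 [0.4807 0.0758 0.059 ]
 [0.3982 0.0874 0.059 ]]
[0.44058973 0.08918024 0.059     ]
jar (214, 102, 54, 67) 2362.5
```

View pics/crop1.png

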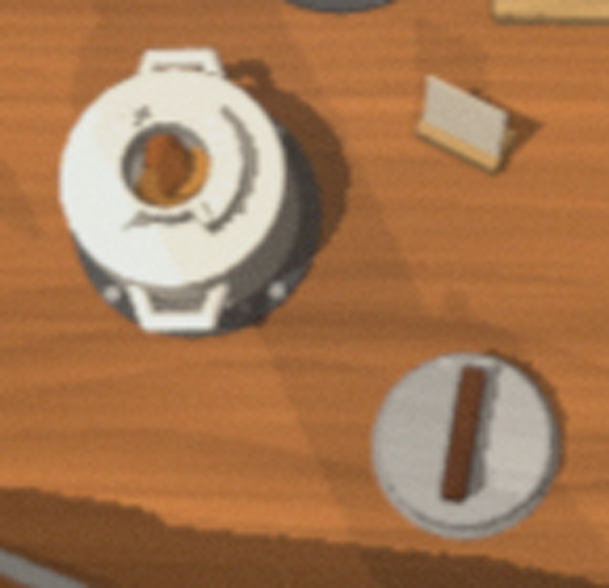

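View pics/crop2.png

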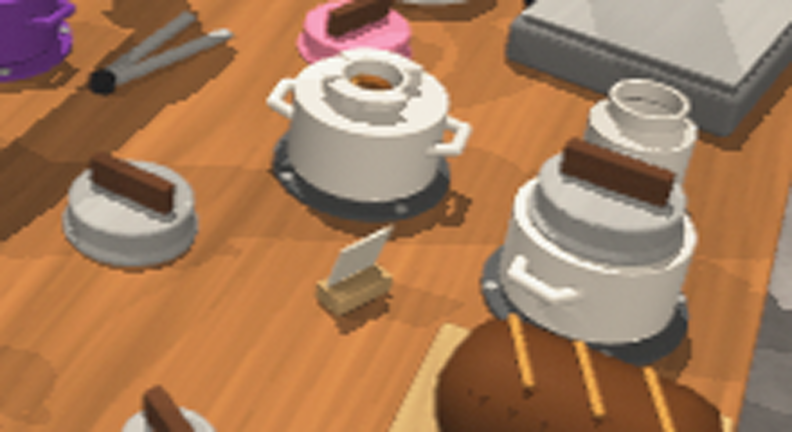

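The crops show the large steel lid with a bar, bar centre near (465,433) in crop1, and the open white jar, mouth near (165,166), with ears above and below it in the picture. Bar size measures 83 x 15.5 mm, as it should. Next I measure the jar in both views and work out the first move, high over the jar, to get a wrist picture.

```bash
cat >> h.py <<'E'
def rel(p,yaw,p0=None,yaw0=None):
    """row numbers to bring the tool (pointing down, tool x at yaw deg) to p"""
    s=state(); q=s["tool_rot"]; R0=Ro.from_quat([q[1],q[2],q[3],q[0]])
    pos=np.array(s["tcp_pos"])
    y=np.radians(yaw); x=np.array([np.cos(y),np.sin(y),0]); z=np.array([0,0,-1.]); R1=Ro.from_matrix(np.c_[x,np.cross(z,x),z])
    sh=R0.inv().apply(np.array(p)-pos)/.2; tu=(R0.inv()*R1).as_rotvec()/np.pi
    print("pos",pos.round(4),"yaw",np.degrees(np.arctan2(*R0.as_matrix()[[1,0],0])).round(2),"row",sh.round(4),tu.round(4))
E
python3 - <<'E'
from h import *
import pickle
im=pickle.load(open("top.pkl","rb")); sc=pickle.load(open("scene.pkl","rb"))
print(im["mtx"][0,0],im["R"].round(3))
C=lambda x,y:(200+x/4.2,90+y/4.2)
S=lambda x,y:(300+x/3.6,170+y/3.6)
# hole centre, rim z .105
print("hole top",onz(im,*C(165,166),.105),"scene",onz(sc,*S(374,74),.105))
for e in [(60,180),(284,180),(172,72),(172,290)]: print("shoulder",onz(im,*C(*e),.086).round(4))
for e in [(143,330),(210,330),(148,50),(216,50)]: print("ear",onz(im,*C(*e),.066).round(4))
hs=cv2.cvtColor(im["frame"],cv2.COLOR_RGB2HSV); print(hs[120:140:3,232:248:3,1])
for p in [(.5,.2,.3)]: rel(p,172)
E
```

```text
407.21853906381756 [[ 0.022 -1.    -0.011]
 [-0.989 -0.02  -0.147]
 [ 0.146  0.014 -0.989]]
hole top [0.5930723  0.27140862 0.105     ] scene [0.59658307 0.26996017 0.105     ]
shoulder [0.5893 0.34   0.086 ]
shoulder [0.5918 0.2017 0.086 ]
shoulder [0.6602 0.2742 0.086 ]
shoulder [0.521  0.2673 0.086 ]
ear [0.5003 0.2883 0.066 ]
ear [0.5011 0.2466 0.066 ]
ear [0.6824 0.2946 0.066 ]
ear [0.6831 0.2513 0.066 ]
[[ 32  34  39  41  30  21]
 [ 36 127 174 146  42  29]
 [ 38 178 182 168 148 155]
 [ 35 174 173 171 162 167]
 [ 72 168 179 171 163 167]
 [122 173 176 154 170  82]
 [ 28  88 146 133  51  29]]
pos [0.1892 0.5952 0.2446] yaw 162.37 row [-2.0794 -1.413  -0.2751] [-0.0004 -0.     -0.0535]
```

Emit:
{"method": "jog_arm", "body": {
  "motion": [
    [[-0.98, -0.54, -0.1], [0, 0, -0.054]],
    [[-0.98, -0.54, -0.1], [0, 0, -0.054]],
    [[-0.98, -0.54, -0.1], [0, 0, -0.054]],
    [[-0.98, -0.54, -0.1], [0, 0, -0.054]],
    [[-0.98, -0.54, -0.1], [0, 0, -0.054]],
    [[-0.98, -0.54, -0.1], [0, 0, -0.054]],
    [[-0.98, -0.54, -0.1], [0, 0, -0.054]]
  ],
  "fingers": 0,
  "grip_force": 60
}}

```text
time: 0.8
tcp_pos: [0.3434, 0.4331, 0.2652]
tool_rot: [-0.0, 0.07, 0.998, 0.0]
ft_force: [-0.8, 0.5, 0.1]
grip_width: 0.997
finger_force: 0.0
```

Run:
```python
from h import *
print(state()["time"]); rel((.5,.24,.3),172); rel((.4406,.0894,.2),172)
im=get_image("wrist"); q=state()["tool_rot"]; R=Ro.from_quat([q[1],q[2],q[3],q[0]])
print(R.inv().apply(-im["R"].T@im["t"]-state()["tcp_pos"]), (R.inv().as_matrix()@im["R"].T).round(2), im["mtx"][0,0], proj(im,(.592,.27,.105)))
```

```text
0.8
pos [0.3434 0.4331 0.2652] yaw 172.02 row [-0.9093 -0.8475 -0.1746] [ 0.     -0.0002  0.0001]
pos [0.3434 0.4331 0.2652] yaw 172.02 row [-0.72   -1.6345  0.3255] [ 0.     -0.0002  0.0001]
[ 0.07357413  0.00066605 -0.12863432] [[-0.   -0.96 -0.29]
 [ 1.   -0.    0.  ]
 [-0.   -0.29  0.96]] 334.3075691261052 [209.96332658 417.95396785]
```

Emit:
{"method": "jog_arm", "body": {
  "motion": [
    [[-0.9, -0.85, -0.2], [0, 0, 0]],
    [[-0.9, -0.85, -0.2], [0, 0, 0]],
    [[-0.9, -0.85, -0.2], [0, 0, 0]],
    [[-0.9, -0.85, -0.2], [0, 0, 0]],
    [[-0.9, -0.85, -0.2], [0, 0, 0]],
    [[-0.9, -0.85, -0.2], [0, 0, 0]],
    [[-0.9, -0.85, -0.2], [0, 0, 0]]
  ]
}}

```text
time: 1.55
tcp_pos: [0.4983, 0.2406, 0.305]
tool_rot: [-0.0, 0.069, 0.998, 0.0]
ft_force: [-1.0, 1.3, 0.9]
grip_width: 1.001
finger_force: 0.0
```

Run:
```python
from h import *
import pickle
im=get_image("wrist"); pickle.dump(im,open("w1.pkl","wb")); save(im,"w1.png",s=1.25)
print(proj(im,(.592,.27,.105)),proj(im,(.4406,.0894,.059)))
rel((.4406,.0894,.12),172.1)
```

```text
[361.7096781  256.84557099] [180.15182636 135.22559783]
pos [0.4974 0.2418 0.3048] yaw 172.19 row [ 0.177  -0.7939  0.9239] [ 0.0001 -0.0004  0.0005]
```

View pics/w1.png

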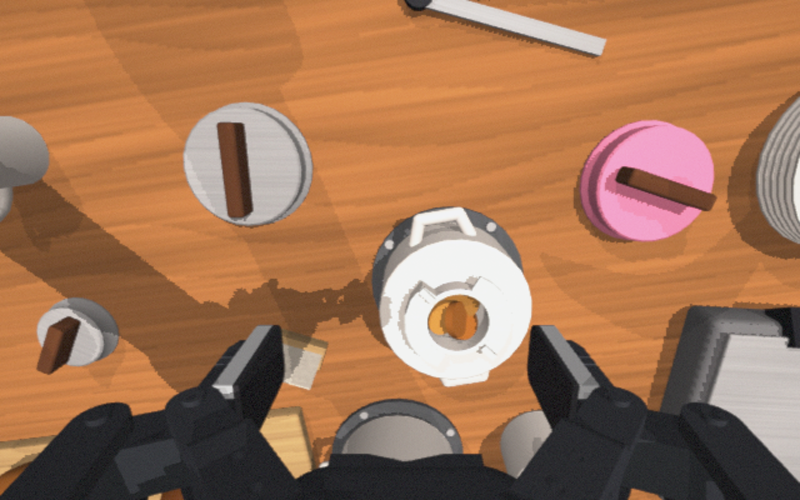

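The wrist view shows the lid at (245,165), bar from (231,123) to (240,217). The jar's shoulder spans x 380–531, its hole is at (458,320), and its ears are at (443,211) and (466,383).

Run:
```python
from h import *
import pickle
im=pickle.load(open("w1.pkl","rb"))
P=lambda u,v,z:onz(im,u/1.25,v/1.25,z).round(4)
print("hole",P(458,320,.105),"should",P(380,312,.086),P(531,305,.086),P(452,238,.086))
print("ear near",P(417,214,.066),P(470,208,.066),"far",P(446,385,.066),P(488,380,.066))
f=im["frame"];hsv=cv2.cvtColor(f,cv2.COLOR_RGB2HSV)
m=cv2.inRange(hsv,(0,60,0),(25,255,125)); m2=np.zeros_like(m); m2[90:182,165:205]=m[90:182,165:205]
c=max(cv2.findContours(m2,0,1)[0],key=cv2.contourArea); r=cv2.minAreaRect(c)
print("bar",r,np.array([onz(im,*q,.059) for q in cv2.boxPoints(r)]).round(4))
# brown hole
m=cv2.inRange(hsv,(5,90,40),(30,255,255)); m2=np.zeros_like(m); m2[225:290,335:400]=m[225:290,335:400]
c=max(cv2.findContours(m2,0,1)[0],key=cv2.contourArea);e=cv2.minEnclosingCircle(c); print("hole",e,onz(im,*e[0],.105))
# white contour: shoulder + ears
m=cv2.inRange(hsv,(0,0,195),(180,50,255)); m2=np.zeros_like(m); m2[160:315,295:430]=m[160:315,295:430]
c=max(cv2.findContours(m2,0,1)[0],key=cv2.contourArea); h=cv2.convexHull(c)[:,0]
sel=np.array([q for q in c[:,0] if 200<q[1]<295])
W=np.array([onz(im,*q,.086)[:2] for q in sel]); 
from scipy.optimize import least_squares
s=least_squares(lambda p:np.hypot(*(W-p[:2]).T)-p[2],[.59,.27,.07],loss="soft_l1",f_scale=.001); print("circ",s.x)
```

```text
hole [0.5917 0.2751 0.105 ] should [0.5836 0.207  0.086 ] [0.5956 0.3434 0.086 ] [0.5233 0.2792 0.086 ]
ear near [0.5025 0.252  0.066 ] [0.5036 0.2995 0.066 ] far [0.6824 0.2584 0.066 ] [0.6824 0.3013 0.066 ]
bar ((187.54547119140625, 135.17076110839844), (76.6076889038086, 20.87834930419922), 83.82982635498047) [[0.4015 0.0921 0.059 ]
 [0.4024 0.1147 0.059 ]
 [0.4844 0.1032 0.059 ]
 [0.4837 0.0791 0.059 ]]
hole ((362.855224609375, 252.15969848632812), 22.160001754760742) [0.58663422 0.27180644 0.105     ]
circ [0.59302176 0.2747765  0.06838087]
```

Emit:
{"method": "jog_arm", "body": {
  "motion": [
    [[0.177, -0.795, 0.8], [0, 0, 0]],
    [[0.177, -0.795, 0.8], [0, 0, 0]],
    [[0.177, -0.795, 0.8], [0, 0, 0]],
    [[0.177, -0.795, 0.8], [0, 0, 0]],
    [[0.177, -0.795, 0.8], [0, 0, 0]],
    [[0.177, -0.795, 0.8], [0, 0, 0]],
    [[0.177, -0.795, 0.8], [0, 0, 0]]
  ]
}}

```text
time: 2.3
tcp_pos: [0.4411, 0.0895, 0.1452]
tool_rot: [-0.0, 0.068, 0.998, 0.0]
ft_force: [0.3, 1.2, 1.1]
grip_width: 0.998
finger_force: 0.0
```

Run:
```python
from h import *
import pickle
im=get_image("wrist"); pickle.dump(im,open("w2.pkl","wb")); save(im,"w2.png",s=1)
print(proj(im,(.4406,.0894,.059)))
f=im["frame"];hsv=cv2.cvtColor(f,cv2.COLOR_RGB2HSV)
m=cv2.inRange(hsv,(0,80,0),(25,255,125))
for c in sorted(cv2.findContours(m,0,1)[0],key=cv2.contourArea)[-3:]:
    r=cv2.minAreaRect(c); print(r,np.array([onz(im,*q,.059) for q in cv2.boxPoints(r)]).round(4))
rel((.4406,.0894,.048),172.1)
```

```text
[321.97799619 213.24292248]
((118.89743041992188, 307.24688720703125), (43.234222412109375, 160.4819793701172), 79.57418823242188) [[ 0.4797 -0.129   0.059 ]
 [ 0.472  -0.0077  0.059 ]
 [ 0.5075 -0.0107  0.059 ]
 [ 0.5165 -0.1374  0.059 ]]
((66.69889831542969, 252.7210235595703), (82.7286376953125, 63.40298843383789), 48.012786865234375) [[ 0.4337 -0.1256  0.059 ]
 [ 0.4084 -0.0818  0.059 ]
 [ 0.4576 -0.0594  0.059 ]
 [ 0.4865 -0.1048  0.059 ]]
((324.2521667480469, 219.30148315429688), (50.911781311035156, 138.58233642578125), 16.07357406616211) [[0.4862 0.0529 0.059 ]
 [0.3951 0.0937 0.059 ]
 [0.4084 0.1238 0.059 ]
 [0.5025 0.0865 0.059 ]]
pos [0.4418 0.0899 0.1458] yaw 172.26 row [ 0.0061 -0.0039  0.4891] [0.0004 0.0002 0.0009]
```

View pics/w2.png

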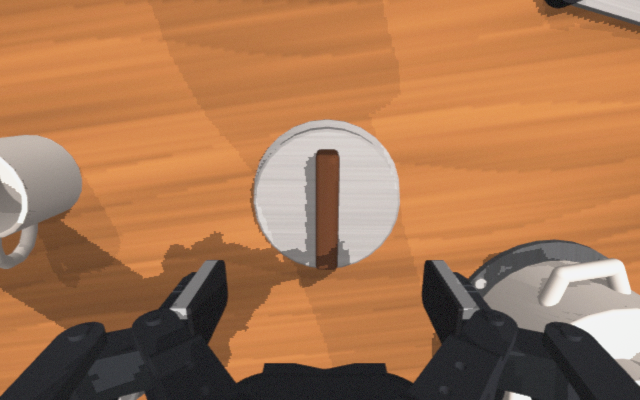

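The lid's bar lies between the open fingers at (328,210), about 1 mm to tool +y. I go down and close.

Emit:
{"method": "jog_arm", "body": {
  "motion": [
    [[0.004, 0.005, 0.489], [0, 0, 0]],
    [[0.004, 0.005, 0.489], [0, 0, 0]],
    [[0.004, 0.005, 0.489], [0, 0, 0]],
    [[0.004, 0.005, 0.489], [0, 0, 0]],
    [[0.004, 0.005, 0.489], [0, 0, 0]]
  ]
}}

```text
time: 2.85
tcp_pos: [0.4426, 0.0898, 0.0499]
tool_rot: [0.002, 0.069, 0.998, 0.001]
ft_force: [-0.2, 0.6, 1.6]
grip_width: 0.999
finger_force: 0.0
```

Emit:
{"method": "jog_arm", "body": {
  "motion": [
    [[0, 0, 0], [0, 0, 0]],
    [[0, 0, 0], [0, 0, 0]],
    [[0, 0, 0], [0, 0, 0]],
    [[0, 0, 0], [0, 0, 0]],
    [[0, 0, 0], [0, 0, 0]],
    [[0, 0, 0], [0, 0, 0]],
    [[0, 0, 0], [0, 0, 0]],
    [[0, 0, 0], [0, 0, 0]]
  ],
  "fingers": 1,
  "grip_force": 60
}}

```text
time: 3.65
tcp_pos: [0.441, 0.0888, 0.048]
tool_rot: [0.0, 0.069, 0.998, 0.0]
ft_force: [-1.8, 0.3, 9.3]
grip_width: 0.179
finger_force: 58.7
```

Run:
```python
from h import *
s=state(); print(s["grip_width"]*85,s["finger_force"],s["ft_force"],s["tcp_pos"]); rel((.45,.1,.2),172)
```

```text
15.191406613692852 58.71621251106262 [-1.76458835  0.27960216  9.28447791] [0.44097796 0.08881667 0.04804191]
pos [0.441  0.0888 0.048 ] yaw 172.08 row [-0.0373  0.062  -0.7597] [0.0002 0.0001 0.0004]
```

Gripped: the width is 15 mm and the height is as expected. Next I lift and carry it over the jar at bar angle −45° from the ears.

Emit:
{"method": "jog_arm", "body": {
  "motion": [
    [[0, 0, -0.3], [0, 0, 0]],
    [[0, 0, -0.6], [0, 0, 0]],
    [[0, 0, -0.83], [0, 0, 0]],
    [[-0.15, 0.24, -0.83], [0, 0, 0.048]],
    [[-0.3, 0.48, -0.83], [0, 0, 0.09]],
    [[-0.45, 0.72, -0.83], [0, 0, 0.13]],
    [[-0.55, 0.9, -0.83], [0, 0, 0.17]],
    [[-0.623, 0.99, -0.83], [0, 0, 0.198]],
    [[-0.623, 0.99, -0.83], [0, 0, 0.198]],
    [[-0.623, 0.99, -0.83], [0, 0, 0.198]],
    [[-0.623, 0.99, -0.83], [0, 0, 0.198]]
  ],
  "grip_force": 80
}}

```text
time: 4.75
tcp_pos: [0.5907, 0.2661, 0.2128]
tool_rot: [-0.0, 0.371, 0.929, -0.001]
ft_force: [0.2, 0.3, -3.1]
grip_width: 0.17
finger_force: 79.3
```

Run:
```python
from h import *
import pickle
rel((.592,.2705,.150),136.5); s=state(); print(s["ft_force"],s["ft_torque"],s["grip_width"]*85)
a=get_image("wrist"); b=get_image("scene")
p=proj(b,(.592,.27,.12)).astype(int); print(p)
B=b["frame"][p[1]-70:p[1]+70,p[0]-70:p[0]+70]
cv2.imwrite("pics/w3.png",np.hstack([cv2.resize(a["frame"],(500,312)),cv2.resize(B,(312,312),interpolation=2)])[:,:,::-1][:,:800])
```

```text
pos [0.5907 0.2661 0.2128] yaw 136.42 row [0.0103 0.0211 0.3142] [-0.0007 -0.     -0.0004]
[ 0.19993904  0.30573713 -3.10964962] [-0.06182873 -0.05723628  0.03785115] 14.451282573878995
[403 186]
```

View pics/w3.png

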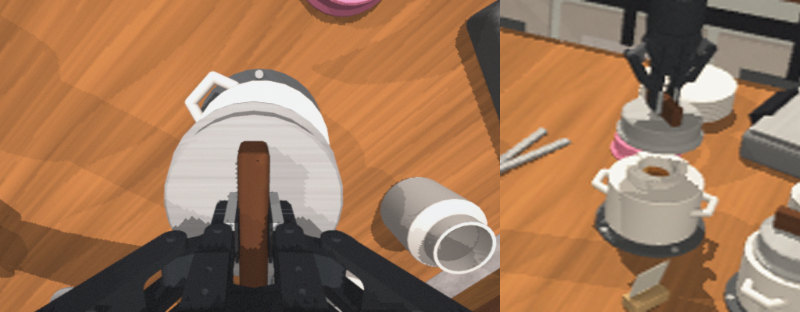

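The lid is held level over the jar: lid centre at (253,190), with one ear showing at (208,95). Now down onto the ridges.

Emit:
{"method": "jog_arm", "body": {
  "motion": [
    [[0.01, 0.021, 0.2], [0, 0, 0]],
    [[0.01, 0.021, 0.3], [0, 0, 0]],
    [[0.01, 0.021, 0.315], [0, 0, 0]],
    [[0.01, 0.021, 0.32], [0, 0, 0]],
    [[0.01, 0.021, 0.33], [0, 0, 0]],
    [[0.01, 0.021, 0.334], [0, 0, 0]],
    [[0.01, 0.021, 0.338], [0, 0, 0]],
    [[0.01, 0.021, 0.338], [0, 0, 0]]
  ]
}}

```text
time: 5.65
tcp_pos: [0.593, 0.2721, 0.1464]
tool_rot: [0.0, 0.371, 0.929, 0.0]
ft_force: [-0.2, -0.7, -2.1]
grip_width: 0.171
finger_force: 79.2
```

Emit:
{"method": "jog_arm", "body": {
  "motion": [
    [[0, 0, 0.006], [0, 0, 0]],
    [[0, 0, 0.008], [0, 0, 0]],
    [[0, 0, 0.01], [0, 0, 0]],
    [[0, 0, 0.01], [0, 0, 0]]
  ]
}}

```text
time: 6.05
tcp_pos: [0.5931, 0.2722, 0.1462]
tool_rot: [0.0, 0.371, 0.929, 0.001]
ft_force: [-5.5, -2.1, 11.9]
grip_width: 0.17
finger_force: 81.6
```

Contact comes at TCP z 0.146, as expected for the lid resting on the ridges. I turn it anticlockwise by 45°, pressing lightly.

Emit:
{"method": "jog_arm", "body": {
  "motion": [
    [[0, 0, 0], [0, 0, -0.025]],
    [[0, 0, 0], [0, 0, -0.05]],
    [[0, 0, 0], [0, 0, -0.075]],
    [[0, 0, 0], [0, 0, -0.1]],
    [[0, 0, 0], [0, 0, -0.125]],
    [[0, 0, 0], [0, 0, -0.15]],
    [[0, 0, 0], [0, 0, -0.175]],
    [[0, 0, 0], [0, 0, -0.2]],
    [[0, 0, 0], [0, 0, -0.215]],
    [[0, 0, 0], [0, 0, -0.23]],
    [[0, 0, 0], [0, 0, -0.24]],
    [[0, 0, 0], [0, 0, -0.245]],
    [[0, 0, 0], [0, 0, -0.245]]
  ]
}}

```text
time: 7.35
tcp_pos: [0.5929, 0.272, 0.1439]
tool_rot: [0.0, -0.005, 1.0, 0.0]
ft_force: [0.2, -0.0, -3.2]
grip_width: 0.17
finger_force: 79.4
```

Run:
```python
from h import *
s=state(); rel((.592,.2705,.134),181.5); print(s["ft_force"],s["ft_torque"])
```

```text
pos [0.5929 0.272  0.1439] yaw -179.47 row [ 0.0043 -0.0073  0.0495] [ 0.      0.     -0.0054]
[ 0.21267944 -0.03303214 -3.24294874] [-0.01606199 -0.02924216 -0.04296929]
```

The lugs are free in the gaps, with no contact force left. I lower it to the shoulder.

Emit:
{"method": "jog_arm", "body": {
  "motion": [
    [[0, 0, 0.015], [0, 0, 0]],
    [[0, 0, 0.03], [0, 0, 0]],
    [[0, 0, 0.04], [0, 0, 0]],
    [[0, 0, 0.048], [0, 0, 0]],
    [[0, 0, 0.054], [0, 0, 0]],
    [[0, 0, 0.056], [0, 0, 0]],
    [[0, 0, 0.056], [0, 0, 0]]
  ]
}}

```text
time: 8.05
tcp_pos: [0.5927, 0.272, 0.1342]
tool_rot: [0.0, -0.005, 1.0, 0.0]
ft_force: [-5.5, -2.3, 9.7]
grip_width: 0.17
finger_force: 81.1
```

Seated at TCP z 0.134, exactly the 12 mm drop. Now clockwise.

Emit:
{"method": "jog_arm", "body": {
  "motion": [
    [[0, 0, -0.005], [0, 0, 0.02]],
    [[0, 0, -0.005], [0, 0, 0.05]],
    [[0, 0, -0.005], [0, 0, 0.085]],
    [[0, 0, -0.005], [0, 0, 0.12]],
    [[0, 0, -0.005], [0, 0, 0.155]],
    [[0, 0, -0.005], [0, 0, 0.19]],
    [[0, 0, -0.005], [0, 0, 0.225]],
    [[0, 0, -0.005], [0, 0, 0.26]],
    [[0, 0, -0.005], [0, 0, 0.295]],
    [[0, 0, -0.005], [0, 0, 0.33]],
    [[0, 0, -0.005], [0, 0, 0.355]],
    [[0, 0, -0.005], [0, 0, 0.375]],
    [[0, 0, -0.005], [0, 0, 0.385]],
    [[0, 0, -0.005], [0, 0, 0.385]]
  ]
}}

```text
time: 9.45
tcp_pos: [0.5934, 0.2725, 0.1343]
tool_rot: [0.0, 0.564, 0.825, 0.001]
ft_force: [0.6, 0.6, 2.1]
grip_width: 0.167
finger_force: 80.1
```

Run:
```python
from h import *
s=state(); rel((.592,.2705,.134),106.5); print(s["ft_force"],s["ft_torque"])
```

```text
pos [0.5934 0.2725 0.1343] yaw 111.27 row [-0.0067 -0.01    0.0013] [ 0.0005 -0.0001  0.0265]
[0.6028682  0.64845912 2.14816568] [ 0.10530816 -0.16892217 -0.02945212]
```

Emit:
{"method": "jog_arm", "body": {
  "motion": [
    [[0, 0, 0], [0, 0, 0.01]],
    [[0, 0, 0], [0, 0, 0.02]],
    [[0, 0, 0], [0, 0, 0.03]],
    [[0, 0, 0], [0, 0, 0.037]],
    [[0, 0, 0], [0, 0, 0.042]],
    [[0, 0, 0], [0, 0, 0.042]]
  ]
}}

```text
time: 10.05
tcp_pos: [0.593, 0.2727, 0.1344]
tool_rot: [0.0, 0.618, 0.786, 0.001]
ft_force: [-0.1, 0.2, 6.7]
grip_width: 0.171
finger_force: 118.9
```

Run:
```python
from h import *
s=state(); rel((.592,.2705,.134),106.5); print(s["ft_force"],s["ft_torque"])
```

```text
pos [0.593  0.2727 0.1344] yaw 103.68 row [-0.0096 -0.0077  0.0022] [ 0.0003 -0.0002 -0.0157]
[-0.06282559  0.24299534  6.68469122] [0.35172809 0.06310979 1.75269895]
```

The moment rises to 1.75 N m at the expected angle, so the lid is at the stop. I release and withdraw.

Emit:
{"method": "jog_arm", "body": {
  "motion": [
    [[0, 0, 0], [0, 0, 0]],
    [[0, 0, 0], [0, 0, 0]],
    [[0, 0, 0], [0, 0, 0]],
    [[0, 0, 0], [0, 0, 0]],
    [[0, 0, 0], [0, 0, 0]],
    [[0, 0, 0], [0, 0, 0]]
  ],
  "fingers": 0
}}

```text
time: 10.65
tcp_pos: [0.5928, 0.2719, 0.1336]
tool_rot: [-0.0, 0.618, 0.786, -0.0]
ft_force: [-0.5, -0.6, -1.2]
grip_width: 1.001
finger_force: 0.0
```

Emit:
{"method": "jog_arm", "body": {
  "motion": [
    [[0, 0, -0.1], [0, 0, 0]],
    [[0, 0, -0.3], [0, 0, 0]],
    [[0, 0, -0.5], [0, 0, 0]],
    [[0, 0, -0.6], [0, 0, 0]],
    [[0.3, 0, -0.6], [0, 0, 0]],
    [[0.3, 0, -0.6], [0, 0, 0]],
    [[0.3, 0, -0.6], [0, 0, 0]]
  ]
}}

```text
time: 11.35
tcp_pos: [0.577, 0.3336, 0.2532]
tool_rot: [-0.001, 0.616, 0.788, 0.0]
ft_force: [0.8, 0.4, -0.1]
grip_width: 1.002
finger_force: 0.0
```

Run:
```python
from h import *
import pickle
b=get_image("scene"); a=get_image("wrist"); pickle.dump(a,open("w4.pkl","wb"))
p=proj(b,(.592,.27,.1)).astype(int); B=b["frame"][p[1]-70:p[1]+70,p[0]-70:p[0]+70]
cv2.imwrite("pics/w4.png",np.hstack([cv2.resize(a["frame"],(480,300)),cv2.resize(B,(300,300),interpolation=2)])[:,:,::-1])
print(state()["time"],state()["ft_force"],state()["tcp_pos"])
```

```text
11.45 [ 0.67156266 -0.79712414  0.78077288] [0.57860543 0.32968169 0.25329316]
```

View pics/w4.png

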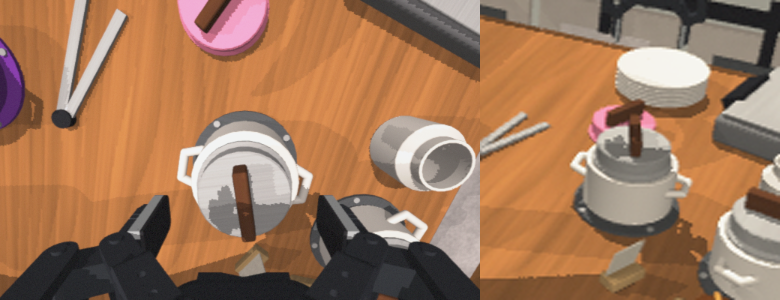

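The lid sits level on the jar's shoulder, its bar running from (239,170) to (248,240) across the ears, and the gripper is clear. I check the bar's angle in numbers.

Run:
```python
from h import *
import pickle
a=pickle.load(open("w4.pkl","rb")); k=640/480
hsv=cv2.cvtColor(a["frame"],cv2.COLOR_RGB2HSV); m=cv2.inRange(hsv,(0,80,0),(25,255,125)); m2=np.zeros_like(m); m2[210:330,295:350]=m[210:330,295:350]
c=max(cv2.findContours(m2,0,1)[0],key=cv2.contourArea); r=cv2.minAreaRect(c); print(r)
W=np.array([onz(a,*q,.145) for q in cv2.boxPoints(r)])
print(W.round(4),W.mean(0))
E2=[onz(a,181*k,165*k,.066),onz(a,310*k,185*k,.066)]; d=E2[1]-E2[0]; print("ears",E2,np.degrees(np.arctan2(d[1],d[0])))
for i in range(2):
    d=W[i+1]-W[i]; print(np.linalg.norm(d),np.degrees(np.arctan2(d[1],d[0])))
```

```text
((324.8799743652344, 271.15997314453125), (102.3890609741211, 19.798988342285156), 81.8698959350586)
[[0.5695 0.316  0.145 ]
 [0.5834 0.3217 0.145 ]
 [0.6167 0.2378 0.145 ]
 [0.6016 0.2312 0.145 ]] [0.59280293 0.27668265 0.145     ]
ears [array([0.50726157, 0.27226029, 0.066     ]), array([0.68419607, 0.2858867 , 0.066     ])] 4.403876588483059
0.014950308549367432 22.516294301375414
0.09032640866450586 -68.31815678551654
```

Emit:
{"method": "jog_arm", "body": {
  "motion": [
    [[0.95, 0, -0.3], [0, 0, 0]],
    [[0.95, 0, -0.3], [0, 0, 0]],
    [[0.95, 0, -0.3], [0, 0, 0]],
    [[0.95, 0, -0.3], [0, 0, 0]],
    [[0.95, 0, -0.3], [0, 0, 0]],
    [[0.95, 0, -0.3], [0, 0, 0]]
  ]
}}

```text
time: 12.05
tcp_pos: [0.534, 0.5147, 0.3131]
tool_rot: [0.001, 0.618, 0.786, -0.0]
ft_force: [0.4, -0.1, -0.4]
grip_width: 1.0
finger_force: 0.0
```

Run:
```python
from h import *
a=get_image("top"); save(a,"t5.png",(195,80,285,180),5)
p=proj(a,(.593,.2715,.145)).astype(int)
hsv=cv2.cvtColor(a["frame"],cv2.COLOR_RGB2HSV); m=cv2.inRange(hsv,(0,80,0),(25,255,125)); m2=np.zeros_like(m); s=np.s_[p[1]-22:p[1]+22,p[0]-22:p[0]+22]; m2[s]=m[s]
c=max(cv2.findContours(m2,0,1)[0],key=cv2.contourArea); r=cv2.minAreaRect(c); print(p,r)
W=np.array([onz(a,*q,.145) for q in cv2.boxPoints(r)]); print(W.mean(0))
for i in range(2):
    d=W[i+1]-W[i]; print(np.linalg.norm(d),np.degrees(np.arctan2(d[1],d[0])))
```

```text
[235 124] ((237.65000915527344, 125.45001220703125), (8.854375839233398, 33.203914642333984), 71.56504821777344)
[0.59004409 0.26717543 0.145     ]
0.08094046956536387 -69.64672489044543
0.022679865405220476 -159.7996010525467
```

View pics/t5.png

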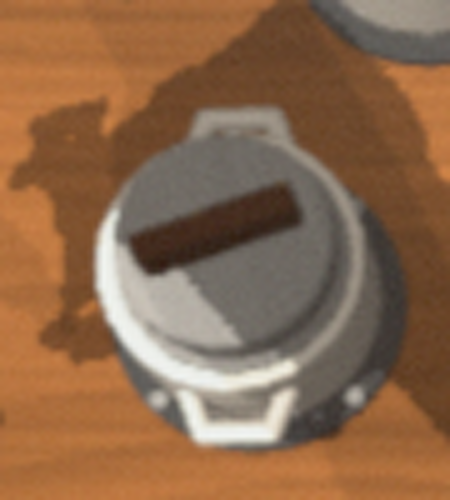

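From the top the bar is in place but reads about 71° clockwise of the ears, a few degrees short of the stop at 75°. It may have sprung back on release. There is plenty of time, so I regrip and tighten again, this time releasing softly.

Run:
```python
from h import *
rel((.593,.272,.2),110.5); rel((.593,.272,.135),110.5)
```

```text
pos [0.5348 0.513  0.3131] yaw 103.57 row [-1.2384 -0.      0.5679] [-0.0001  0.0006 -0.0385]
pos [0.5348 0.513  0.3131] yaw 103.57 row [-1.2377 -0.      0.8929] [-0.0001  0.0006 -0.0385]
```

Emit:
{"method": "jog_arm", "body": {
  "motion": [
    [[-0.95, 0, 0.2], [0, 0, -0.0385]],
    [[-0.95, 0, 0.2], [0, 0, -0.0385]],
    [[-0.95, 0, 0.2], [0, 0, -0.0385]],
    [[-0.95, 0, 0.2], [0, 0, -0.0385]],
    [[-0.95, 0, 0.2], [0, 0, -0.0385]],
    [[-0.95, 0, 0.2], [0, 0, -0.0385]]
  ]
}}

```text
time: 12.7
tcp_pos: [0.5799, 0.326, 0.2739]
tool_rot: [0.0, 0.572, 0.82, -0.0]
ft_force: [-0.1, 1.2, 0.1]
grip_width: 0.999
finger_force: 0.0
```

Run:
```python
from h import *
rel((.593,.272,.2),110.5); rel((.593,.272,.135),110.5)
```

```text
pos [0.5799 0.326  0.2739] yaw 110.24 row [-0.2757 -0.0316  0.3697] [-0.0001  0.0002 -0.0014]
pos [0.5799 0.326  0.2739] yaw 110.24 row [-0.2755 -0.0315  0.6947] [-0.0001  0.0002 -0.0014]
```

Emit:
{"method": "jog_arm", "body": {
  "motion": [
    [[-0.276, -0.032, 0.1], [0, 0, 0]],
    [[-0.276, -0.032, 0.2], [0, 0, 0]],
    [[-0.276, -0.032, 0.37], [0, 0, 0]],
    [[-0.276, -0.032, 0.55], [0, 0, 0]],
    [[-0.276, -0.032, 0.693], [0, 0, 0]],
    [[-0.276, -0.032, 0.693], [0, 0, 0]],
    [[-0.276, -0.032, 0.693], [0, 0, 0]]
  ]
}}

```text
time: 13.4
tcp_pos: [0.5922, 0.2766, 0.1355]
tool_rot: [-0.0, 0.569, 0.822, -0.0]
ft_force: [0.6, 0.5, 0.5]
grip_width: 0.998
finger_force: 0.0
```

Emit:
{"method": "jog_arm", "body": {
  "motion": [
    [[0, 0, 0], [0, 0, 0]],
    [[0, 0, 0], [0, 0, 0]],
    [[0, 0, 0], [0, 0, 0]],
    [[0, 0, 0], [0, 0, 0]],
    [[0, 0, 0], [0, 0, 0]],
    [[0, 0, 0], [0, 0, 0]],
    [[0, 0, 0], [0, 0, 0]]
  ],
  "fingers": 1,
  "grip_force": 60
}}

```text
time: 14.1
tcp_pos: [0.5918, 0.2764, 0.1358]
tool_rot: [-0.0, 0.569, 0.822, 0.0]
ft_force: [-2.8, -1.1, 6.1]
grip_width: 0.173
finger_force: 59.6
```

Run:
```python
from h import *
s=state(); rel((.593,.272,.135),106.5); print(s["ft_force"],s["ft_torque"],s["finger_force"])
```

```text
pos [0.5918 0.2764 0.1358] yaw 110.64 row [-0.0228 -0.0024  0.0038] [-0.0001 -0.0001  0.023 ]
[-2.80785604 -1.115081    6.12601661] [-0.20089843  0.66484431  0.16472809] 59.62835490703583
```

Emit:
{"method": "jog_arm", "body": {
  "motion": [
    [[0, 0, 0], [0, 0, 0.006]],
    [[0, 0, 0], [0, 0, 0.012]],
    [[0, 0, 0], [0, 0, 0.012]],
    [[0, 0, 0], [0, 0, 0.012]]
  ]
}}

```text
time: 14.5
tcp_pos: [0.5918, 0.2766, 0.1358]
tool_rot: [0.0, 0.583, 0.812, -0.0]
ft_force: [-3.0, -1.7, 4.9]
grip_width: 0.174
finger_force: 63.9
```

Run:
```python
from h import *
s=state(); rel((.593,.272,.135),106.5); print(s["ft_force"],s["ft_torque"],s["finger_force"],s["grip_width"])
```

```text
pos [0.5918 0.2766 0.1358] yaw 108.61 row [-0.0236 -0.0016  0.004 ] [-0.0001  0.0001  0.0117]
[-2.96428803 -1.66365319  4.90779712] [-0.27229172  0.60193209  1.06677838] 63.94611597061157 0.17365861710025718
```

Emit:
{"method": "jog_arm", "body": {
  "motion": [
    [[0, 0, 0], [0, 0, 0.006]],
    [[0, 0, 0], [0, 0, 0.012]],
    [[0, 0, 0], [0, 0, 0.012]],
    [[0, 0, 0], [0, 0, 0.012]]
  ]
}}

```text
time: 14.9
tcp_pos: [0.5918, 0.2766, 0.1358]
tool_rot: [0.0, 0.598, 0.802, -0.0]
ft_force: [-1.7, -2.3, 6.2]
grip_width: 0.171
finger_force: 77.0
```

Run:
```python
from h import *
s=state(); rel((.593,.272,.135),106.5); print(s["ft_force"],s["ft_torque"],s["finger_force"],s["grip_width"])
```

```text
pos [0.5918 0.2766 0.1358] yaw 106.55 row [-0.0236 -0.0008  0.0041] [-0.      0.0002  0.0003]
[-1.65374474 -2.27298609  6.16077426] [-0.38740123  0.62306064  1.88869802] 76.95590405724943 0.1713680356647731
```

The moment rises as soon as I turn from 110.6° (0.16 → 1.07 → 1.89 N m), so the lid was already at its stop. I ease the twist off, open and withdraw.

Emit:
{"method": "jog_arm", "body": {
  "motion": [
    [[0, 0, 0], [0, 0, -0.01]],
    [[0, 0, 0], [0, 0, -0.019]],
    [[0, 0, 0], [0, 0, -0.019]]
  ],
  "grip_force": 30
}}

```text
time: 15.2
tcp_pos: [0.5918, 0.2766, 0.1358]
tool_rot: [-0.0, 0.575, 0.818, -0.0]
ft_force: [-3.6, -0.8, 6.2]
grip_width: 0.176
finger_force: 59.9
```

Emit:
{"method": "jog_arm", "body": {
  "motion": [
    [[0, 0, 0], [0, 0, 0]],
    [[0, 0, 0], [0, 0, 0]],
    [[0, 0, 0], [0, 0, 0]],
    [[0, 0, 0], [0, 0, 0]],
    [[0, 0, 0], [0, 0, 0]],
    [[0, 0, 0], [0, 0, 0]]
  ],
  "fingers": 0
}}

```text
time: 15.8
tcp_pos: [0.5921, 0.2764, 0.135]
tool_rot: [0.0, 0.576, 0.818, -0.0]
ft_force: [-0.2, 0.2, 0.6]
grip_width: 1.0
finger_force: 0.0
```

Emit:
{"method": "jog_arm", "body": {
  "motion": [
    [[0, 0, -0.1], [0, 0, 0]],
    [[0, 0, -0.3], [0, 0, 0]],
    [[0, 0, -0.5], [0, 0, 0]],
    [[0, 0, -0.7], [0, 0, 0]],
    [[0.3, 0, -0.8], [0, 0, 0]],
    [[0.7, 0, -0.8], [0, 0, 0]],
    [[0.95, 0, -0.8], [0, 0, 0]],
    [[0.95, 0, -0.8], [0, 0, 0]],
    [[0.95, 0, -0.8], [0, 0, 0]],
    [[0.95, 0, -0.8], [0, 0, 0]]
  ]
}}

```text
time: 16.8
tcp_pos: [0.527, 0.4566, 0.2945]
tool_rot: [0.0, 0.574, 0.819, -0.0]
ft_force: [-0.1, -0.3, -0.1]
grip_width: 0.994
finger_force: 0.0
```

Run:
```python
from h import *
a=get_image("top")
p=proj(a,(.593,.2715,.145)).astype(int)
hsv=cv2.cvtColor(a["frame"],cv2.COLOR_RGB2HSV); m=cv2.inRange(hsv,(0,80,0),(25,255,125)); m2=np.zeros_like(m); s=np.s_[p[1]-22:p[1]+22,p[0]-22:p[0]+22]; m2[s]=m[s]
c=max(cv2.findContours(m2,0,1)[0],key=cv2.contourArea); r=cv2.minAreaRect(c); print(r)
W=np.array([onz(a,*q,.145) for q in cv2.boxPoints(r)]); print(W.mean(0))
for i in range(2):
    d=W[i+1]-W[i]; print(np.linalg.norm(d),np.degrees(np.arctan2(d[1],d[0])))
print(state()["tcp_pos"],state()["time"])
```

```text
((237.10000610351562, 125.30000305175781), (8.854375839233398, 33.5201416015625), 71.56504821777344)
[0.59040089 0.26854061 0.145     ]
0.08171367945048726 -69.64496505615435
0.0226844550867584 -159.79328183422376
[0.52816449 0.4547824  0.29483338] 16.85
```

The bar's angle is unchanged, so the lid is at its stop and the arm is clear. I hand in.

```bash
python3 -c "
from bench import *
print(hand_in())"
```

```text
the job is handed in; nothing more can be done
None
```

The jar is closed and handed in: the bar-grip lid was set on the ridges, turned back until it dropped 12 mm onto the shoulder, tightened clockwise to a firm stop (bar about 71° past the ears by camera, 75° stated), and released, with the knob lid never touched.

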